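# Row of post feet, then hold the spring clamp open

## Robot

A 6-joint arm with a two-finger parallel gripper is mounted at the origin on the work surface. World frame = base frame: x ahead of the robot, y to its left, z up, the work surface at z = 0. Lengths are in m, angles in rad, forces in N, time in s.
With the tool pointing down it reaches from about 0.15 to 0.775 m from the base axis. Payload 6.1 kg.
Tool frame: the origin (TCP) lies at the very end of the fingers, on their centre line; the grasp point (between the pads) lies 19 mm behind it; z points along the fingers, y is the direction in which the jaws open and shut (so a half turn about z gives the same grasp; the last joint's range is limited). The gripper opens to 85 mm and grips with 20 to 120 N. Pads are 22 mm wide; open, the fingers measure 114 mm over their backs; the gripper's body (76 mm by 85 mm) begins 54 mm behind the grasp point. The pads swing forward as they close: fully open they stand 13 mm farther back than shut.
Start: joints at [-1.293, 0.126, -0.04, 1.405, 0, 1.571], TCP at [0.144, -0.505, 0.231] pointing down, gripper open.
Joint ranges: [-2.72, 2.72], [-0.95, 1.95], [-1.27, 1.35], [-1.78, 2.02], [-1.46, 1.47], [-3.14, 3.14]. Speed limits (rad/s): [2.39, 2.39, 3.01, 3.14, 3.14, 3.14].

## Interface

Orientations are given as a rotation vector (axis times angle).
In Python, from workcell import ctrl gives the robot as it stands.
- The arm moves only by the tool servo_tool, never from a script. Its arguments are lists of equal length, an entry for each row: "travel": the shift along the world's x, y, z in m, a list of three; "turn": the turn, a rotation vector about the world's x, y, z in rad, a list of three; "gripper": the opening, from 0 (shut) to 1 (fully open). A call has 1 to 5 rows; each row shifts and turns the commanded pose from where the row before left it; what a row does not reach is not made up. A row lasts 1/8 s, in which the tool goes at most 62.5 mm and 10.7 degrees, less where a joint would pass 70% of its speed; a pose out of reach is approached as far as the arm can. A call with a gripper value outside its range is refused whole. The fingers move at their own pace and stop on an object; "newtons" is the grip in N (left out, the last holds). Time passes only in rows, so rows that do not move let the fingers close. It gives the time, the measured TCP pose, the force and the opening at its end, in the units of the state.
- ctrl.observe(): the state, without advancing time (a new reading comes with each control period).
- ctrl.get_image(name): name is "scene" or "top"; returns the picture (384x512x3 uint8, blue, green, red); there is no depth.
- ctrl.camera_params(name): a dict with "fx", "fy", "cx", "cy" (pixels), "k1" (the pictures are not rectified: a ray, as slopes to the right and down, at radius r is drawn at 1 + k1 r^2 times it, then the intrinsics apply), "position" and "rotation" of the camera in the world. Camera axes: x right, y down, z forward; pixel columns grow to the right and rows downward; lengths in m; the calibration is good to about 2 mm. A picture is of the moment at which its call begins. camera_params takes no time and is no camera call.
- ctrl.hand_in(): hands the job in, once; it reports no verdict.
Trained networks look in the newest picture that a camera, given by its name, has taken for a name from the list of things; names that differ only in an ending like _2 or _b are one class to them, and where a whole thing is asked for, a point or a joint stands for the part that bears it (a point fixed in the world has none). Each returns a list of dicts, best first, with "score" (0 to 1); they miss things now and then, are a little off and sometimes report something else, mostly with a low value. They report only what shows in the picture. A call takes as long as a camera call. They do not tell look-alikes from the thing itself.
- ctrl.find_in(camera, name): "extent" ([centre column, centre row, width, height] in pixels, round what is visible of it).
- ctrl.masks_of(camera, name): "region" (384x512 bool, what is visible of it) and "extent" ([centre column, centre row, width, height] in pixels, round what is visible of it).
- ctrl.mark_of(camera, name): "position" ([column, row] in pixels: a listed point, or the origin of a listed thing).
The state is a dict: "time_s": time; "joint_pos": joint angles; "joint_velocities": joint speeds; "joint_efforts": joint torques, N m; "eef_pos": TCP position; "tcp_rot": TCP orientation; "force": force on the tool from outside, world axes, zero at the start; "wrist_torque": the same for the moment, N m; "width": opening from 0.0 (shut) to 1.0 (fully open).
Only numpy, scipy, OpenCV 4.12 (cv2) and the standard library are available. Lean on these libraries where they do the work, as an engineer would, in place of code of your own. Each camera call takes 0.05 s, during which the arm holds its last target.

## Task

Get the welding bench ready for the next frame: stand the two loose blue post feet on the low grey shelf with the one already there, upright in one straight row along the shelf's middle line, squarely side by side with less than a finger's width between neighbours. Then, with the row left standing, pull the clamp's red handle out against its spring until the red pointer stands within the yellow band, and keep it there: finish while still holding the handle. Leave everything else on the bench where it is.

Things in the scene. Friction and masses are not known exactly. Their poses are not given: they have to be found in the camera images.
- foot_a_mid (a point): post foot: a blue square tube 36 x 36 mm, open at the top, welded on a bare-steel foot plate 48 x 48 x 5 mm, 60 mm tall in all, about 0.3 kg. This point is its centre, 30 mm above its underside; z up, x and y square to its sides. At the start it stands on the bench in front of the shelf.
- foot_b_mid (a point): post foot: a blue square tube 36 x 36 mm, open at the top, welded on a bare-steel foot plate 48 x 48 x 5 mm, 60 mm tall in all, about 0.3 kg. This point is its centre, 30 mm above its underside; z up, x and y square to its sides. At the start it stands on the bench in front of the shelf, to the right of the other loose one.
- foot_c_mid (a point): post foot: a blue square tube 36 x 36 mm, open at the top, welded on a bare-steel foot plate 48 x 48 x 5 mm, 60 mm tall in all, about 0.3 kg. This point is its centre, 30 mm above its underside; z up, x and y square to its sides. This one already stands on the shelf, squarely, midway front to back, anywhere up to 45 mm left or right of the shelf's middle.
- shelf: low grey sheet-metal shelf fixed to the bench, 80 mm deep (its x), 230 mm long (its y), board top 40 mm above the bench, no rims; a thin white line runs along the middle of the board. Origin on the bench under its centre; x points from its front (robot side) to its back, y along its length, z up. It stands left or right of the robot's centre line, the clamp on the other side.
- clamp: spring clamp fixed to the bench: grey base plate 260 x 150 x 12 mm, a dark fixed anvil 75 mm high at the back, a sliding aluminium jaw carriage with a red handle, and a white scale rail with ticks every 10 mm along its +y edge. Origin on the bench, 15 mm behind the base plate's centre; x points away from the robot, y left, z up. The jaw is pulled out along -x of this frame.
- jaw (a joint): how far the clamp's jaw is pulled out, m: 0 = shut against the anvil (start), 0.085 = end stop. A spring pulls it back: about 6 N when shut, rising 1 N per 10 mm; if let go it shuts.
- handle_mid (a point): upright red handle of the jaw: a block 20 mm thick (x, the pulling direction), 50 mm wide (y), rising freely from 40 mm to 103 mm above the bench. This point is its middle, 75 mm above the bench, axes as the clamp's. Behind it 53 mm are free before the upright jaw plate (61 mm high).
- pointer (a point): end of the thin red pointer that sticks out of the jaw carriage to the left and lies over the scale rail, 37 mm above the bench; moves with the jaw, 35 mm behind the handle's middle.
- band_mid (a point): middle of the yellow band on the scale rail, at the pointer's height; the band is 14 mm long along the clamp's x. It is 35 to 68 mm in front (-x) of the pointer's shut position and stays fixed during a run.
- magnet_square: bystander: green L-shaped welding magnet, 90 x 86 x 18 mm, lying between robot and work; origin under its middle.
- hammer: bystander: hammer with a wooden handle and steel cross head, 230 mm long, lying on the right near the robot; origin under its middle.
- wire_brush: bystander: brush, 200 mm long, lying on the left near the robot; origin under its middle.
- wrench: bystander: wrench, 180 mm long, lying on the left; origin under its middle.
- spray_can: bystander: spray can, 60 mm across, 170 mm tall, standing on the right; origin under its middle.
- nut_tin: bystander: open steel tin, 84 mm across, 50 mm tall, on the right; origin under its middle.
Not all that is in view belongs to the job. What is shaped like the part that bears foot_a_mid but purple or turquoise is not meant.

How it is judged:
On the way:
1. the three post feet stand in their row on the shelf, let go, while the clamp is still shut (x of foot_a_mid in the frame of shelf between -0.013 and 0.013 m and y of foot_a_mid in the frame of shelf between -0.103 and 0.103 m and z of foot_a_mid in the frame of shelf between 0.065 and 0.075 m and angle between each of foot_a_mid, foot_b_mid, foot_c_mid's own z axis and vertical below 0.1 rad and (angle between the x axis of foot_a_mid and the x axis of shelf, either way round below 0.16 rad or angle between the x axis of foot_a_mid and the y axis of shelf, either way round below 0.16 rad) and x of foot_b_mid in the frame of shelf between -0.013 and 0.013 m and y of foot_b_mid in the frame of shelf between -0.103 and 0.103 m and z of foot_b_mid in the frame of shelf between 0.065 and 0.075 m and (angle between the x axis of foot_b_mid and the x axis of shelf, either way round below 0.16 rad or angle between the x axis of foot_b_mid and the y axis of shelf, either way round below 0.16 rad) and x of foot_c_mid in the frame of shelf between -0.013 and 0.013 m and y of foot_c_mid in the frame of shelf between -0.103 and 0.103 m and z of foot_c_mid in the frame of shelf between 0.065 and 0.075 m and (angle between the x axis of foot_c_mid and the x axis of shelf, either way round below 0.16 rad or angle between the x axis of foot_c_mid and the y axis of shelf, either way round below 0.16 rad) and ((horizontal distance between foot_a_mid and foot_b_mid between 0.044 and 0.068 m and horizontal distance between foot_a_mid and foot_c_mid between 0.044 and 0.068 m and horizontal distance between foot_b_mid and foot_c_mid above 0.085 m) or (horizontal distance between foot_b_mid and foot_a_mid between 0.044 and 0.068 m and horizontal distance between foot_b_mid and foot_c_mid between 0.044 and 0.068 m and horizontal distance between foot_a_mid and foot_c_mid above 0.085 m) or (horizontal distance between foot_c_mid and foot_a_mid between 0.044 and 0.068 m and horizontal distance between foot_c_mid and foot_b_mid between 0.044 and 0.068 m and horizontal distance between foot_a_mid and foot_b_mid above 0.085 m)) and value of joint jaw below 0.006 m and contact force between the fingers and foot_a below 0.5 N and contact force between the fingers and foot_b below 0.5 N and contact force between the fingers and foot_c below 0.5 N), for 0.2 s.
At the end, for the whole second after the job is handed in: All three feet upright on the shelf, square to it (0.16 rad), centres within 13 mm of its middle line and 103 mm of its middle, neighbours' centres 44-68 mm apart; pointer still and within 7 mm of the yellow band's middle; the fingers hold the handle with over 3 N (x of foot_a_mid in the frame of shelf between -0.013 and 0.013 m and y of foot_a_mid in the frame of shelf between -0.103 and 0.103 m and z of foot_a_mid in the frame of shelf between 0.065 and 0.075 m and angle between each of foot_a_mid, foot_b_mid, foot_c_mid's own z axis and vertical below 0.1 rad and (angle between the x axis of foot_a_mid and the x axis of shelf, either way round below 0.16 rad or angle between the x axis of foot_a_mid and the y axis of shelf, either way round below 0.16 rad) and x of foot_b_mid in the frame of shelf between -0.013 and 0.013 m and y of foot_b_mid in the frame of shelf between -0.103 and 0.103 m and z of foot_b_mid in the frame of shelf between 0.065 and 0.075 m and (angle between the x axis of foot_b_mid and the x axis of shelf, either way round below 0.16 rad or angle between the x axis of foot_b_mid and the y axis of shelf, either way round below 0.16 rad) and x of foot_c_mid in the frame of shelf between -0.013 and 0.013 m and y of foot_c_mid in the frame of shelf between -0.103 and 0.103 m and z of foot_c_mid in the frame of shelf between 0.065 and 0.075 m and (angle between the x axis of foot_c_mid and the x axis of shelf, either way round below 0.16 rad or angle between the x axis of foot_c_mid and the y axis of shelf, either way round below 0.16 rad) and ((horizontal distance between foot_a_mid and foot_b_mid between 0.044 and 0.068 m and horizontal distance between foot_a_mid and foot_c_mid between 0.044 and 0.068 m and horizontal distance between foot_b_mid and foot_c_mid above 0.085 m) or (horizontal distance between foot_b_mid and foot_a_mid between 0.044 and 0.068 m and horizontal distance between foot_b_mid and foot_c_mid between 0.044 and 0.068 m and horizontal distance between foot_a_mid and foot_c_mid above 0.085 m) or (horizontal distance between foot_c_mid and foot_a_mid between 0.044 and 0.068 m and horizontal distance between foot_c_mid and foot_b_mid between 0.044 and 0.068 m and horizontal distance between foot_a_mid and foot_b_mid above 0.085 m)) and x of pointer in the frame of band_mid between -0.007 and 0.007 m and value of joint jaw above 0.02 m and contact force between the fingers and jaw_c2 above 3 N and velocity of joint jaw between -0.01 and 0.01 m/s); the arm keeps its last pose, push and grip.
It fails at once if a bystander (magnet, hammer, brush, wrench, spray can or tin) is moved more than 30 mm (distance of any of magnet_square, hammer, wire_brush, wrench, spray_can, nut_tin from where it was at the start of the episode above 0.03 m).
It also fails if it takes over 59 s, if anything falls off the work surface, if the arm or the gripper's body presses on something with over 40 N, if the wrist force passes 120 N, or if a joint passes its speed limit or range.

## Working session

There is one attempt and no reset: what is moved stays moved. The work goes in short steps, Python scripts to look and compute and a tool call to move; the robot and the scene stay as the last step left them, time stands still between calls to the robot, and variables do not carry over. Pictures are saved under pics/ and viewed, and the job is handed in when it is done.

Besides the shell and the picture viewer there is one more tool, called after "Request:" as name(argument=value, ...) on one line, values as JSON. servo_tool: Moves the arm, as the interface text tells. Its arguments: {"type":"object","properties":{"travel":{"type":"array"},"turn":{"type":"array"},"gripper":{"type":"array"},"newtons":{"type":"number"}},"required":["travel","turn","gripper"]}

```bash
ls; mkdir -p pics; python3 - <<'E'
from workcell import ctrl
import cv2
s=ctrl.observe();print(s)
for n in("scene","top"):
    im=ctrl.get_image(n);cv2.imwrite(f"pics/{n}0.png",im);print(ctrl.camera_params(n))
E
```

```text
pics
{'time_s': 0.0, 'joint_pos': array([-1.29300143e+00,  1.26410893e-01, -4.06078766e-02,  1.40537350e+00,
        8.65311502e-06,  1.57080579e+00]), 'joint_velocities': array([-0.00100823,  0.0016368 ,  0.00127198, -0.00090873,  0.0006469 ,
       -0.00063001]), 'joint_efforts': array([-2.93059657e-04, -4.35912180e+01,  3.52926958e+01,  1.72456942e-02,
        5.04823481e-05, -3.28221738e-06]), 'eef_pos': array([ 0.14386827, -0.50449353,  0.23051231]), 'tcp_rot': array([-3.10977226e+00, -4.34723748e-01,  3.33465653e-04]), 'force': array([ 0.06619321, -0.08572874, -0.39253178]), 'wrist_torque': array([-0.06162337, -0.00240835,  0.038298  ]), 'width': 1.0052630661571804}
{'fx': 397.03609038610745, 'fy': 397.03609038610745, 'cx': 257.92069425422017, 'cy': 192.00477285477697, 'k1': -0.14285276055821725, 'position': array([ 1.43802176, -0.05947159,  0.81041396]), 'rotation': array([-1.66984866, -1.63759933,  0.79996408])}
{'fx': 368.9988851593523, 'fy': 368.9988851593523, 'cx': 261.1468898909598, 'cy': 188.0610278877677, 'k1': 0.04201281871195888, 'position': array([ 0.29236701, -0.00196928,  1.15970819]), 'rotation': array([-2.14755415,  2.14297013, -0.21139583])}
```

View pics/scene0.png

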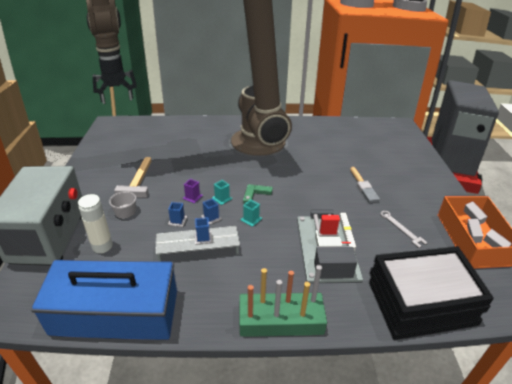

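View pics/top0.png

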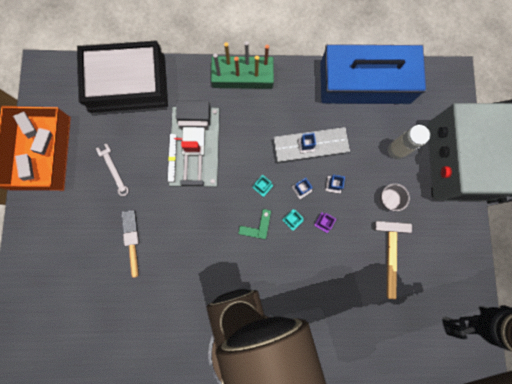

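The top view shows the loose blue feet at about (303,188) and (335,184), with the third on the shelf at (308,142). The look-alikes are turquoise at (263,186) and (293,220), and purple at (325,222). I'll check this in an enlarged crop.

```bash
cat > h.py <<'E'
import numpy as np,cv2
from scipy.spatial.transform import Rotation as R
from workcell import ctrl
def ray(cam,uv):
    p=ctrl.camera_params(cam)
    d=np.array([(uv[0]-p['cx'])/p['fx'],(uv[1]-p['cy'])/p['fy']]);s=d.copy()
    for _ in range(20): s=d/(1+p['k1']*(s@s))
    return p['position'],R.from_rotvec(p['rotation']).apply([*s,1])
def at_z(cam,uv,z):
    o,d=ray(cam,uv);return o+d*(z-o[2])/d[2]
def proj(cam,X):
    p=ctrl.camera_params(cam)
    c=R.from_rotvec(p['rotation']).inv().apply(np.array(X)-p['position'])
    s=c[:2]/c[2];s=s*(1+p['k1']*(s@s));return np.array([p['cx']+p['fx']*s[0],p['cy']+p['fy']*s[1]])
def crop(im,x0,y0,x1,y1,k,fn):
    cv2.imwrite(fn,cv2.resize(im[y0:y1,x0:x1],None,fx=k,fy=k,interpolation=cv2.INTER_CUBIC))
E
python3 - <<'E'
from h import *
im=cv2.imread('pics/top0.png')
crop(im,235,115,365,245,6,'pics/c1.png')
crop(im,155,90,235,200,5,'pics/c2.png')
im=cv2.imread('pics/scene0.png')
crop(im,140,160,280,265,5,'pics/c3.png')
E
```

```text
(no output)
```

View pics/c1.png

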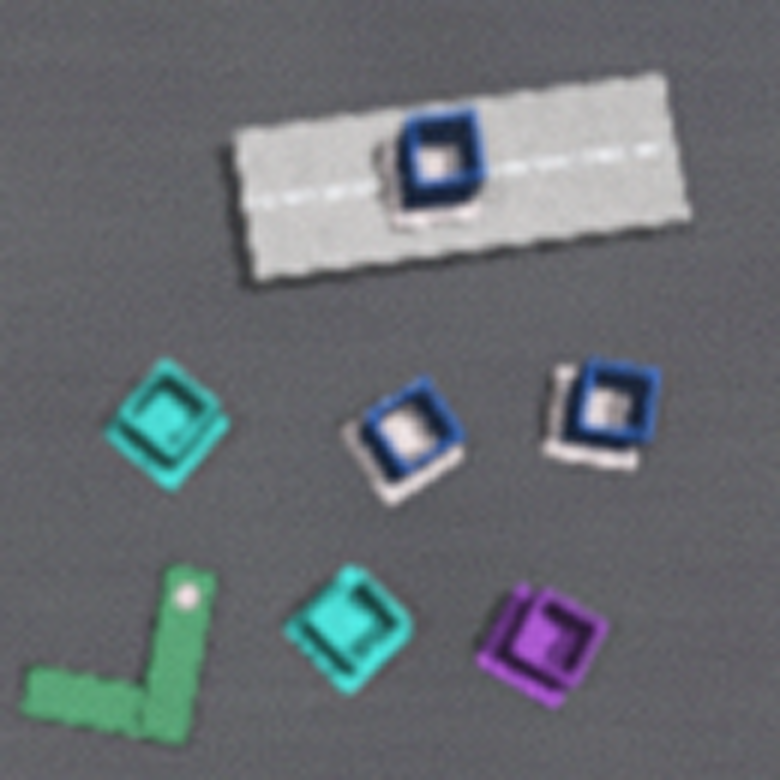

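View pics/c2.png

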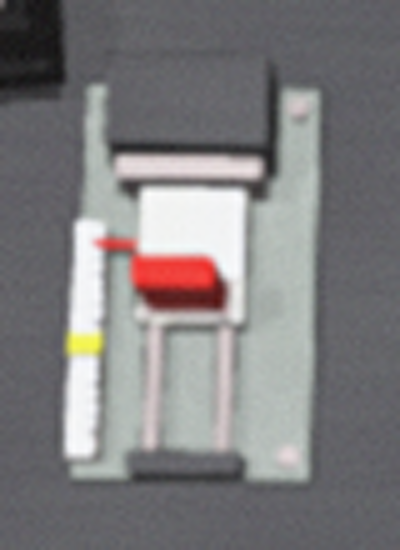

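View pics/c3.png

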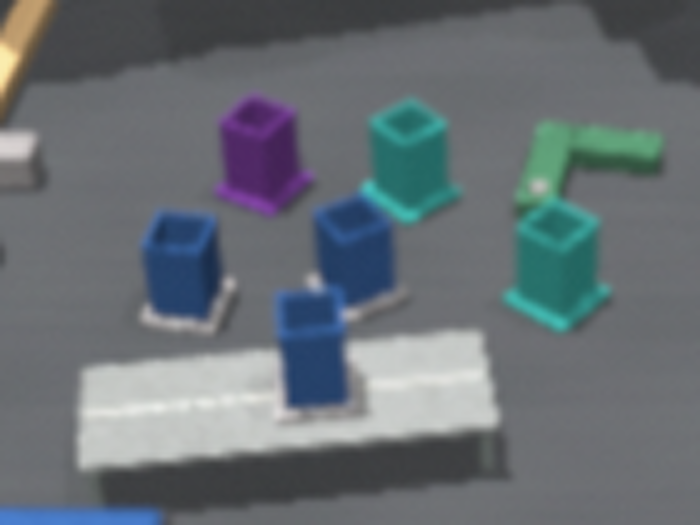

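The two blue ones on the bench (crop (412,430) and (610,405), a = left, b = right) have bare-steel plates, as described. The turquoise and purple ones have plates of their own colour. Next I fit poses to the silhouettes in both cameras.

```bash
cat > fit.py <<'E'
from h import *
from scipy.optimize import minimize,least_squares
K=4
def bluemask(im):
    h=cv2.cvtColor(cv2.resize(im,None,fx=K,fy=K,interpolation=cv2.INTER_CUBIC),cv2.COLOR_BGR2HSV)
    return cv2.inRange(h,(104,110,30),(122,255,255))
def blob(m,uv):
    n,l=cv2.connectedComponents(m);v,u=int((uv[1]+.5)*K),int((uv[0]+.5)*K)
    w=l[max(0,v-30):v+30,max(0,u-30):u+30];w=w[w>0]
    return (l==np.bincount(w).argmax()).astype(np.uint8)
def sil(cam,p,z0,shape):
    a=p[2];c,s=np.cos(a),np.sin(a);pts=[]
    for z in(z0+.005,z0+.06):
        for dx,dy in((1,1),(1,-1),(-1,1),(-1,-1)):
            dx*=.018;dy*=.018
            pts.append((proj(cam,[p[0]+c*dx-s*dy,p[1]+s*dx+c*dy,z])+.5)*K)
    q=cv2.convexHull(np.array(pts,np.float32)).astype(np.int32) if 0 else cv2.convexHull((np.array(pts)*16).astype(np.int32))
    m=np.zeros(shape,np.uint8);cv2.fillPoly(m,[q],1,shift=4);return m
def fit(ims,p0,z0,cams=('top','scene')):
    M={}
    for c in cams:
        m=bluemask(ims[c]);b=blob(m,proj(c,[p0[0],p0[1],z0+.03]))
        b=cv2.morphologyEx(b,cv2.MORPH_CLOSE,np.ones((3,3)))
        cn,_=cv2.findContours(b,cv2.RETR_EXTERNAL,cv2.CHAIN_APPROX_NONE)
        b=np.zeros_like(b);cv2.drawContours(b,cn,-1,1,-1);M[c]=b
    def cost(q,cs=cams):
        p=[q[0]/100,q[1]/100,q[2]/5];t=0
        for c in cs:
            s=sil(c,p,z0,M[c].shape);t+=1-(s&M[c]).sum()/max(1,(s|M[c]).sum())
        return t
    best=None
    for a in np.arange(-.7,.8,.25):
        q0=np.array([p0[0]*100,p0[1]*100,a*5])
        r=minimize(cost,q0,method='Nelder-Mead',options=dict(initial_simplex=q0+np.array([[0,0,0],[1,0,0],[0,1,0],[0,0,.7]]),xatol=.005,fatol=1e-4))
        if best is None or r.fun<best.fun:best=r
    return np.array([best.x[0]/100,best.x[1]/100,best.x[2]/5]),best.fun,[cost(best.x,(c,)) for c in cams]
def rect(cam,corners,z,lx,ly):
    P=np.array([at_z(cam,c,z)[:2] for c in corners])  # order: back-left, back-right, front-right, front-left
    T=np.array([[lx,ly],[lx,-ly],[-lx,-ly],[-lx,ly]])/2
    f=lambda q:(T@np.array([[np.cos(q[2]),np.sin(q[2])],[-np.sin(q[2]),np.cos(q[2])]])+q[:2]-P).ravel()
    r=least_squares(f,[*P.mean(0),0]);return r.x,r.fun.reshape(-1,2)
E
python3 - <<'E'
from fit import *
np.set_printoptions(precision=4,suppress=True)
ims={c:cv2.imread(f'pics/{c}0.png') for c in('top','scene')}
cc=lambda x,y:((x+.5)/6-.5+235,(y+.5)/6-.5+115)
for n,uv,z0 in(('a',cc(412,435),0),('b',cc(605,410),0),('c',cc(440,165),.04)):
    p0=at_z('top',uv,z0+.04)
    print(n,p0,fit(ims,p0,z0),fit(ims,p0,z0,('top',))[0],fit(ims,p0,z0,('scene',))[0])
q,r=rect('top',[cc(235,130),cc(664,74),cc(690,218),cc(255,280)],.04,.08,.23);print('shelf',q,r)
# line
cl=[at_z('top',cc(250,202),.04),at_z('top',cc(658,149),.04)];print(cl)
d=lambda x,y:((x+.5)/5-.5+155,(y+.5)/5-.5+90)
q,r=rect('top',[d(88,85),d(322,88),d(310,480),d(72,480)],.012,.26,.15);print('clamp plate',q,r)
print('band',at_z('top',d(85,343),.037),'ptr',at_z('top',d(95,243),.037))
print('handle top',at_z('top',d(133,258),.103),at_z('top',d(213,262),.103),at_z('top',d(215,287),.103),at_z('top',d(137,287),.103))
for n in('handle_mid','pointer','band_mid','magnet_square','spray_can','nut_tin','foot_a_mid','shelf'):
    z=dict(handle_mid=.075,pointer=.037,band_mid=.037,foot_a_mid=.03).get(n,0)
    for c in('top',):
        print(n,c,[(at_z(c,m['position'],z)[:2],round(m['score'],2)) for m in ctrl.mark_of(c,n)])
E
```

```text
Traceback (most recent call last):
  File "fit.py", line 34, in fit
    r=minimize(cost,q0,method='Nelder-Mead',options=dict(initial_simplex=q0+np.array([[0,0,0],[1,0,0],[0,1,0],[0,0,.7]]),xatol=.005,fatol=1e-4))
  File "fit.py", line 29, in cost
    s=sil(c,p,z0,M[c].shape);t+=1-(s&M[c]).sum()/max(1,(s|M[c]).sum())
  File "fit.py", line 16, in sil
    pts.append((proj(cam,[p[0]+c*dx-s*dy,p[1]+s*dx+c*dy,z])+.5)*K)
                ~~~~^^^^^^^^^^^^^^^^^^^^^^^^^^^^^^^^^^^^^^^
  File "h.py", line 12, in proj
    p=ctrl.camera_params(cam)
ValueError: time passes only in moves, steps and waits
```

```bash
sed -i 's/p=ctrl.camera_params(cam)/p=CP(cam)/' h.py; cat >> h.py <<'E'
import functools,pickle,os
@functools.lru_cache(None)
def CP(cam):
    f=f'cp_{cam}.pkl'
    if not os.path.exists(f): pickle.dump(dict(ctrl.camera_params(cam)),open(f,'wb'))
    return pickle.load(open(f,'rb'))
E
cat > m1.py <<'E'
from fit import *
np.set_printoptions(precision=4,suppress=True)
ims={c:cv2.imread(f'pics/{c}0.png') for c in('top','scene')}
cc=lambda x,y:((x+.5)/6-.5+235,(y+.5)/6-.5+115)
for n,uv,z0 in(('a',cc(412,435),0),('b',cc(605,410),0),('c',cc(440,165),.04)):
    p0=at_z('top',uv,z0+.04)
    print(n,p0,fit(ims,p0,z0),fit(ims,p0,z0,('top',))[0],fit(ims,p0,z0,('scene',))[0])
q,r=rect('top',[cc(235,130),cc(664,74),cc(690,218),cc(255,280)],.04,.08,.23);print('shelf',q,r)
cl=[at_z('top',cc(250,202),.04),at_z('top',cc(658,149),.04)];print(cl)
d=lambda x,y:((x+.5)/5-.5+155,(y+.5)/5-.5+90)
q,r=rect('top',[d(88,85),d(322,88),d(310,480),d(72,480)],.012,.26,.15);print('clamp plate',q,r)
print('band',at_z('top',d(85,343),.037),'ptr',at_z('top',d(95,243),.037))
print('handle top',at_z('top',d(133,258),.103),at_z('top',d(213,262),.103),at_z('top',d(215,287),.103),at_z('top',d(137,287),.103))
for n in('handle_mid','pointer','band_mid','magnet_square','spray_can','nut_tin','foot_a_mid','shelf'):
    z=dict(handle_mid=.075,pointer=.037,band_mid=.037,foot_a_mid=.03).get(n,0)
    for c in('top',):
        print(n,c,[(at_z(c,m['position'],z)[:2],round(m['score'],2)) for m in ctrl.mark_of(c,n)])
E
python3 m1.py
```

```text
a [ 0.4875 -0.1627  0.04  ] (array([ 0.491 , -0.1627,  0.5702]), np.float64(1.0743881095447636), [np.float64(0.53411306042885), np.float64(0.5402750491159136)]) [ 0.4924 -0.1636  0.5469] [ 0.4849 -0.1617  0.4007]
b [ 0.5011 -0.2628  0.04  ] (array([ 0.5037, -0.2662, -0.0539]), np.float64(0.3666447134397509), [np.float64(0.19994391475042061), np.float64(0.1667007986893303)]) [ 0.5041 -0.2668 -0.1493] [ 0.4962 -0.2669  0.0123]
c [ 0.6195 -0.1738  0.08  ] (array([ 0.6218, -0.1725,  0.0823]), np.float64(0.8068237460809319), [np.float64(0.257762312633833), np.float64(0.5490614334470989)]) [ 0.6256 -0.1751 -0.154 ] [ 0.6156 -0.1733  0.1148]
shelf [ 0.6262 -0.1915  0.1441] [[-0.0006  0.0005]
 [ 0.      0.0006]
 [-0.0005 -0.0001]
 [ 0.0011 -0.001 ]]
[array([ 0.6109, -0.0801,  0.04  ]), array([ 0.6411, -0.2955,  0.04  ])]
clamp plate [ 0.6255  0.1803 -0.0035] [[ 0.0004 -0.0003]
 [-0.0003  0.0008]
 [-0.0007 -0.0011]
 [ 0.0006  0.0006]]
band [0.5771 0.2451 0.037 ] ptr [0.6415 0.2414 0.037 ]
handle top [0.6121 0.2046 0.103 ] [0.6101 0.1578 0.103 ] [0.5949 0.1562 0.103 ] [0.5944 0.2017 0.103 ]
handle_mid top [(array([0.6065, 0.1767]), 0.63)]
pointer top [(array([ 0.603 , -0.4608]), 0.72), (array([0.6389, 0.2438]), 0.7), (array([ 0.3767, -0.0316]), 0.2)]
band_mid top [(array([0.573 , 0.2437]), 0.47), (array([ 0.4892, -0.1521]), 0.18)]
magnet_square top [(array([ 0.3767, -0.0351]), 0.85), (array([0.6413, 0.183 ]), 0.4), (array([ 0.5021, -0.2815]), 0.39)]
spray_can top [(array([ 0.6089, -0.4763]), 0.97)]
nut_tin top [(array([ 0.4437, -0.4448]), 0.93)]
foot_a_mid top [(array([ 0.3814, -0.1311]), 0.79), (array([ 0.4912, -0.0424]), 0.76), (array([ 0.4924, -0.1565]), 0.59), (array([ 0.3772, -0.2383]), 0.55)]
shelf top [(array([ 0.6279, -0.1983]), 0.74)]
```

```bash
python3 - <<'E'
from fit import *
a=[]
for c,w in(('top',(280,125,350,205)),('scene',(160,190,230,270))):
    im=cv2.imread(f'pics/{c}0.png');m=bluemask(im)
    w4=[4*x for x in w]
    big=cv2.resize(im,None,fx=4,fy=4,interpolation=cv2.INTER_CUBIC)
    a.append(np.hstack([big[w4[1]:w4[3],w4[0]:w4[2]],cv2.cvtColor(m,cv2.COLOR_GRAY2BGR)[w4[1]:w4[3],w4[0]:w4[2]]]))
h=cv2.cvtColor(im,cv2.COLOR_BGR2HSV)
cv2.imwrite('pics/m.png',cv2.resize(np.vstack(a),None,fx=.9,fy=.9))
E
```

```text
(no output)
```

View pics/m.png

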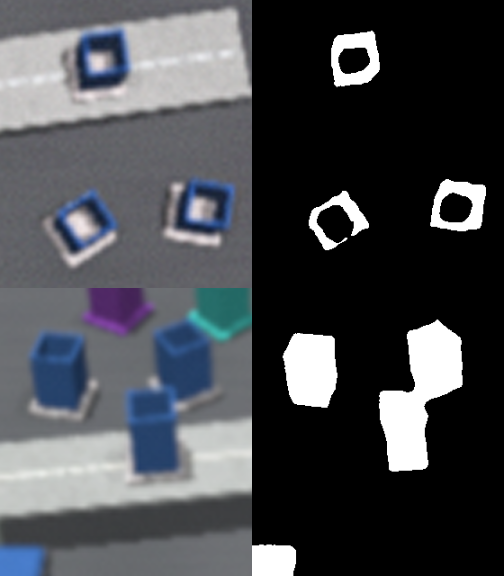

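```bash
cat > fit2.py <<'E'
from fit import *
def mk(im,win):
    h=cv2.cvtColor(cv2.resize(im,None,fx=K,fy=K,interpolation=cv2.INTER_CUBIC),cv2.COLOR_BGR2HSV)
    m=cv2.inRange(h,(100,80,10),(128,255,255));w=[K*x for x in win];z=np.zeros_like(m);z[w[1]:w[3],w[0]:w[2]]=m[w[1]:w[3],w[0]:w[2]]>0
    n,l,st,_=cv2.connectedComponentsWithStats(z)
    for i in range(1,n):
        if st[i,4]<400:z[l==i]=0
    z=cv2.morphologyEx(z,cv2.MORPH_CLOSE,np.ones((5,5)))
    cn,_=cv2.findContours(z,cv2.RETR_EXTERNAL,cv2.CHAIN_APPROX_NONE)
    z[:]=0;cv2.drawContours(z,cn,-1,1,-1);return z
def joint(ims,P0,Z,wins):
    """alternating silhouette fit of several feet; wins {cam:(x0,y0,x1,y1)}"""
    M={c:mk(ims[c],w) for c,w in wins.items()};P=[np.array(p,float) for p in P0]
    def tot(P,cs=M): 
        t=[]
        for c in cs:
            s=np.zeros_like(M[c])
            for p,z in zip(P,Z): s|=sil(c,p,z,s.shape)
            t.append(1-(s&M[c]).sum()/(s|M[c]).sum())
        return t
    S=np.array([.01,.01,.15])
    for it in range(3):
        for i in range(len(P)):
            def f(q): return sum(tot(P[:i]+[q*S]+P[i+1:]))
            q0=P[i]/S;k=1/(1+it)
            P[i]=minimize(f,q0,method='Nelder-Mead',options=dict(initial_simplex=q0+k*np.vstack([np.zeros(3),np.eye(3)]),xatol=.01,fatol=1e-5,maxfev=70)).x*S
    return P,tot(P),M
def overlay(ims,P,Z,wins,fn,k=6):
    o=[]
    for c,w in wins.items():
        b=cv2.resize(ims[c],None,fx=k,fy=k,interpolation=cv2.INTER_CUBIC)
        for p,z0 in zip(P,Z):
            for z,h in((z0+.06,.018),(z0,.024)):
                q=[((proj(c,[p[0]+np.cos(p[2])*dx*h-np.sin(p[2])*dy*h,p[1]+np.sin(p[2])*dx*h+np.cos(p[2])*dy*h,z])+.5)*k).astype(int) for dx,dy in((1,1),(1,-1),(-1,-1),(-1,1))]
                cv2.polylines(b,[np.array(q)],True,(0,255,255),1)
        b=b[w[1]*k:w[3]*k,w[0]*k:w[2]*k];o.append(cv2.resize(b,(400,int(400*b.shape[0]/b.shape[1]))))
    H=max(x.shape[0] for x in o);cv2.imwrite(fn,np.hstack([cv2.copyMakeBorder(x,0,H-x.shape[0],0,0,0) for x in o]))
E
python3 - <<'E'
from fit2 import *
np.set_printoptions(precision=4,suppress=True)
ims={c:cv2.imread(f'pics/{c}0.png') for c in('top','scene')}
P0=[[.489,-.162,.5],[.502,-.265,-.1],[.62,-.174,.1]];Z=[0,0,.04]
W=dict(top=(280,125,350,205),scene=(160,190,230,250))
for cs in(('top','scene'),('top',),('scene',)):
    P,t,M=joint(ims,P0,Z,{c:W[c] for c in cs});print(cs,P,t)
    if len(cs)==2: overlay(ims,P,Z,W,'pics/ov.png')
E
```

```text
('top', 'scene') [array([ 0.4918, -0.162 ,  0.5712]), array([ 0.5045, -0.267 , -0.1318]), array([ 0.6231, -0.174 ,  0.1244])] [np.float64(0.13260724180758576), np.float64(0.17189388637954073)]
('top',) [array([ 0.4925, -0.1624,  0.5428]), array([ 0.5057, -0.2682, -0.1495]), array([ 0.6262, -0.1763,  0.0913])] [np.float64(0.12204042348411936)]
('scene',) [array([ 0.4838, -0.1615,  0.5526]), array([ 0.4962, -0.2667, -0.1133]), array([ 0.6176, -0.1745,  0.1548])] [np.float64(0.0667979091711357)]
```

View pics/ov.png

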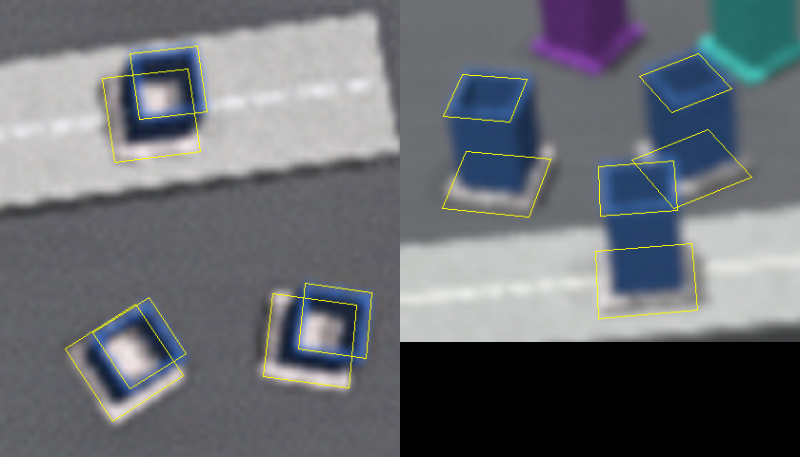

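```bash
python3 - <<'E'
from fit2 import *
np.set_printoptions(precision=4,suppress=True)
cc=lambda x,y:((x+.5)/6-.5+235,(y+.5)/6-.5+115)
s3=lambda x,y:((x+.5)/5-.5+140,(y+.5)/5-.5+160)
def sq(cam,pts,z,f):
    P=np.array([at_z(cam,f(*p),z)[:2] for p in pts]);e=np.roll(P,-1,0)-P
    print(cam,P.mean(0),'sides',np.linalg.norm(e,axis=1),'ang',np.arctan2(e[:,1],e[:,0])%(np.pi/2))
print('a');sq('top',[(425,378),(463,435),(403,478),(363,415)],.06,cc)
sq('scene',[(315,225),(362,195),(394,215),(345,243)],.06,s3)
print('b');sq('top',[(587,357),(661,370),(645,447),(573,434)],.06,cc)
sq('scene',[(155,212),(217,214),(210,250),(143,246)],.06,s3)
print('c');sq('top',[(400,115),(480,106),(486,180),(410,188)],.10,cc)
sq('scene',[(275,292),(340,288),(345,325),(280,328)],.10,s3)
# shelf scene corners at z=.04
print('shelf scene');print(rect('scene',[s3(80,468),s3(500,422)][::-1]+[s3(80,368),s3(485,332)],.04,.08,.23) if 0 else [at_z('scene',s3(*p),.04)[:2] for p in((80,468),(500,425),(484,332),(82,368))])
P=[at_z('scene',s3(*p),.04)[:2] for p in((80,468),(500,425),(484,332),(82,368))];print(np.mean(P,0))
print('line scene',[at_z('scene',s3(*p),.04)[:2] for p in((82,413),(490,376))])
print('a plate top',[at_z('top',cc(*p),.005)[:2] for p in((343,430),(391,505),(466,452))])
print('b plate top',[at_z('top',cc(*p),.005)[:2] for p in((557,365),(544,457),(635,468))])
E
```

```text
a
top [ 0.4885 -0.1607] sides [0.0347 0.038  0.0377 0.0372] ang [0.5674 0.6226 0.5492 0.5437]
scene [ 0.4891 -0.1594] sides [0.0399 0.0288 0.039  0.026 ] ang [0.8397 0.8038 0.7677 0.8408]
b
top [ 0.5016 -0.2642] sides [0.0381 0.0409 0.0369 0.0407] ang [1.3975 1.3332 1.3933 1.363 ]
scene [ 0.4997 -0.2634] sides [0.0384 0.0347 0.041  0.0331] ang [1.5186 1.57   1.4784 1.4964]
c
top [ 0.6227 -0.1728] sides [0.0405 0.0383 0.0382 0.0379] ang [0.1229 0.0551 0.1143 0.1144]
scene [ 0.6176 -0.1731] sides [0.0357 0.0312 0.035  0.0304] ang [0.0942 0.1559 0.0688 0.1837]
shelf scene
[array([ 0.6804, -0.2968]), array([ 0.6472, -0.0699]), array([ 0.5698, -0.0796]), array([ 0.6007, -0.3092])]
[ 0.6245 -0.1889]
line scene [array([ 0.6377, -0.303 ]), array([ 0.6075, -0.0758])]
a plate top [array([ 0.4962, -0.1311]), array([ 0.4561, -0.1559]), array([ 0.4846, -0.1963])]
b plate top [array([ 0.532 , -0.2461]), array([ 0.4821, -0.2377]), array([ 0.4764, -0.2859])]
```

Measured positions:

| Item | Position (m) | Yaw (rad) |
|---|---|---|
| foot a | (0.489, -0.161) | 0.56 |
| foot b | (0.503, -0.264) | -0.17 |
| foot c | (0.622, -0.173) | not needed |
| shelf | (0.626, -0.191) | 0.14 |

- **Shelf frame:** c sits at x≈0, y≈+18 mm, which fits "midway front to back".
- **Plan:** a goes to its left and b to its right, gripped front to back so no finger comes between neighbours.

Now moving above foot a.

Request:
servo_tool(travel=[[0.0345, 0.0345, 0], [0.0345, 0.0345, 0], [0.0345, 0.0345, 0], [0.0345, 0.0345, 0], [0.0345, 0.0345, 0]], turn=[[0, 0, 0.185], [0, 0, 0.185], [0, 0, 0.185], [0, 0, 0.185], [0, 0, 0.185]], gripper=[1, 1, 1, 1, 1], newtons=40)

```text
time_s: 1.12
eef_pos: [0.3174, -0.3312, 0.2315]
tcp_rot: [2.585, 1.785, 0.0]
force: [1.3, -0.8, -0.2]
width: 1.003
```

Request:
servo_tool(travel=[[0.0345, 0.0345, 0], [0.0345, 0.0345, -0.02], [0.0345, 0.0345, -0.02], [0.0345, 0.0345, -0.03], [0.0345, 0.0345, -0.03]], turn=[[0, 0, 0.185], [0, 0, 0.185], [0, 0, 0.185], [0, 0, 0.185], [0, 0, 0.185]], gripper=[1, 1, 1, 1, 1])

```text
time_s: 1.75
eef_pos: [0.4902, -0.1586, 0.1308]
tcp_rot: [1.516, 2.75, 0.0]
force: [2.1, -1.4, 0.6]
width: 1.001
```

Request:
servo_tool(travel=[[0, 0, 0], [0, 0, 0]], turn=[[0, 0, 0], [0, 0, 0]], gripper=[1, 1])

```text
time_s: 2.0
eef_pos: [0.4888, -0.1599, 0.1315]
tcp_rot: [-1.526, -2.746, 0.001]
force: [0.2, 0.2, 0.2]
width: 1.001
```

```bash
cat > st.py <<'E'
from h import *
np.set_printoptions(precision=4,suppress=True)
def st():
    s=ctrl.observe();Rm=R.from_rotvec(s['tcp_rot']).as_matrix();y=Rm[:,1]
    a=np.arctan2(y[1],y[0]);a=(a+np.pi/2)%np.pi-np.pi/2
    print('t',round(s['time_s'],2),'pos',s['eef_pos'],'jawyaw',round(a,4),'z',Rm[:,2],'F',s['force'],'w',round(s['width'],3),'j6',s['joint_pos'][5])
    return s
E
python3 - <<'E'
from st import *
st()
im=ctrl.get_image('top');cv2.imwrite('pics/t1.png',im);crop(im,235,115,365,245,4,'pics/t1a.png')
im2=ctrl.get_image('scene');cv2.imwrite('pics/s1.png',im2);crop(im2,140,130,280,265,4,'pics/s1a.png')
E
```

```text
t 2.0 pos [ 0.4888 -0.1599  0.1315] jawyaw 0.5566 z [-0.0004 -0.0002 -1.    ] F [0.1586 0.1999 0.1939] w 1.001 j6 0.6983563988059314
```

View pics/s1a.png

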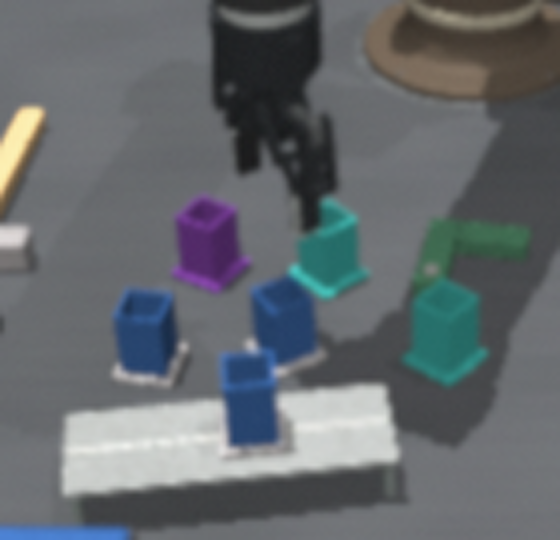

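The scene crop shows the gripper above foot a with jaws front to back. Descending, then gripping.

Request:
servo_tool(travel=[[0, 0, -0.04], [0, 0, -0.04], [0, 0, -0.032], [0, 0, 0], [0, 0, 0]], turn=[[0, 0, 0], [0, 0, 0], [0, 0, 0], [0, 0, 0], [0, 0, 0]], gripper=[1, 1, 1, 0.2, 0.2])

```text
time_s: 2.72
eef_pos: [0.4897, -0.1608, 0.0211]
tcp_rot: [1.526, 2.743, 0.001]
force: [0.3, 0.8, -0.1]
width: 0.606
```

Request:
servo_tool(travel=[[0, 0, 0], [0, 0, 0], [0, 0, 0], [0, 0, 0]], turn=[[0, 0, 0], [0, 0, 0], [0, 0, 0], [0, 0, 0]], gripper=[0.2, 0.2, 0.2, 0.2])

```text
time_s: 3.22
eef_pos: [0.4903, -0.1607, 0.0214]
tcp_rot: [1.524, 2.743, -0.0]
force: [-1.6, -1.2, 8.4]
width: 0.42
```

```bash
python3 - <<'E'
from st import *
st()
E
```

```text
t 3.23 pos [ 0.4903 -0.1607  0.0214] jawyaw 0.5566 z [ 0.0032 -0.0021 -1.    ] F [-1.6254 -1.1668  8.3607] w 0.42 j6 0.6979647530234385
```

The opening is 0.42 × 85 = 36 mm, so foot a is gripped. Lifting it and carrying it to the left of c.

Request:
servo_tool(travel=[[0, 0, 0.04], [0, 0, 0.04], [0, 0, 0.04], [0.025, 0.014, 0], [0.025, 0.01, 0]], turn=[[0, 0, 0], [0, 0, 0], [0, 0, -0.1], [0, 0, -0.1], [0, 0, -0.1]], gripper=[0.2, 0.2, 0.2, 0.2, 0.2])

```text
time_s: 3.85
eef_pos: [0.54, -0.1356, 0.141]
tcp_rot: [1.922, 2.483, 0.002]
force: [1.0, -0.5, -1.7]
width: 0.419
```

Request:
servo_tool(travel=[[0.03, 0.01, 0], [0.025, 0.01, 0], [0.02, 0, 0], [0, 0, 0], [0, 0, 0]], turn=[[0, 0, -0.1], [0, 0, -0.015], [0, 0, 0], [0, 0, 0], [0, 0, 0]], gripper=[0.2, 0.2, 0.2, 0.2, 0.2])

```text
time_s: 4.47
eef_pos: [0.6134, -0.1158, 0.1394]
tcp_rot: [-2.058, -2.373, 0.001]
force: [-0.3, -0.8, -2.7]
width: 0.413
```

```bash
python3 - <<'E'
from st import *
st()
im=ctrl.get_image('top');cv2.imwrite('pics/t2.png',im);crop(im,265,105,355,175,4,'pics/t2a.png')
im2=ctrl.get_image('scene');cv2.imwrite('pics/s2.png',im2);crop(im2,140,130,280,265,4,'pics/s2a.png')
st()
E
```

```text
t 4.47 pos [ 0.6134 -0.1158  0.1394] jawyaw 0.142 z [-0.0006  0.0001 -1.    ] F [-0.32   -0.7603 -2.7293] w 0.413 j6 1.2421875633698132
t 4.58 pos [ 0.6132 -0.116   0.1396] jawyaw 0.1417 z [-0.0002  0.     -1.    ] F [ 0.2791  0.3618 -2.8787] w 0.415 j6 1.242233068396051
```

View pics/s2a.png

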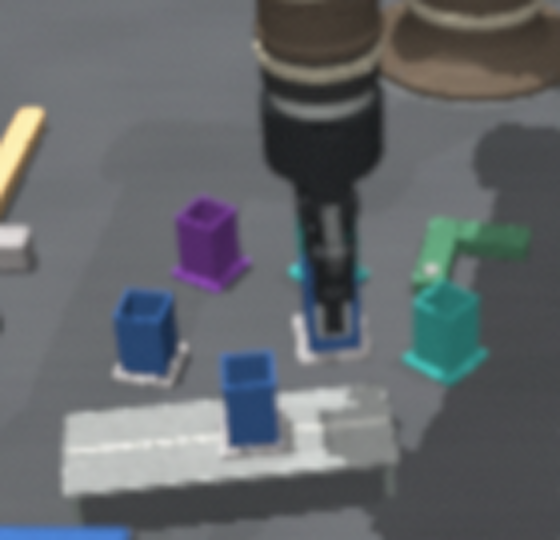

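View pics/t2.png

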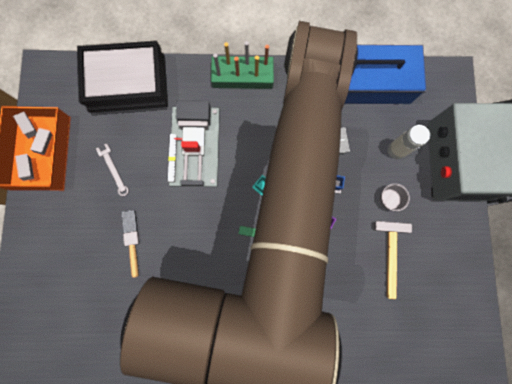

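```bash
python3 - <<'E'
from st import *
f=lambda x,y:((x+.5)/4-.5+140,(y+.5)/4-.5+130)
zb=.1396-.0214
A=[at_z('scene',f(*p),zb)[:2] for p in((303,363),(369,356))];print(A,np.mean(A,0)-.024*np.array([np.cos(.14),np.sin(.14)]))
C=[at_z('scene',f(*p),.04)[:2] for p in((222,457),(293,450))];print(C,np.mean(C,0)-.024*np.array([np.cos(.14),np.sin(.14)]))
E
```

```text
[array([ 0.6353, -0.1338]), array([ 0.6282, -0.0901])] [ 0.608  -0.1153]
[array([ 0.644 , -0.1929]), array([ 0.6371, -0.1442])] [ 0.6168 -0.1719]
```

In the scene camera a sits relative to c at (-9, +57) mm against the wanted (-8, +56). Lowering it.

Request:
servo_tool(travel=[[0.001, 0, -0.03], [0, 0, -0.03], [0, 0, -0.014], [0, 0, -0.003], [0, 0, 0]], turn=[[0, 0, 0], [0, 0, 0], [0, 0, 0], [0, 0, 0], [0, 0, 0]], gripper=[0.2, 0.2, 0.2, 0.2, 0.2])

```text
time_s: 5.2
eef_pos: [0.6154, -0.116, 0.0633]
tcp_rot: [2.058, 2.373, 0.001]
force: [-0.3, -1.0, -1.4]
width: 0.416
```

Request:
servo_tool(travel=[[0, 0, 0]], turn=[[0, 0, 0]], gripper=[0.2])

```text
time_s: 5.32
eef_pos: [0.6157, -0.116, 0.0636]
tcp_rot: [2.057, 2.372, 0.002]
force: [0.0, 0.1, -1.1]
width: 0.421
```

Request:
servo_tool(travel=[[0, 0, -0.002], [0, 0, 0]], turn=[[0, 0, 0], [0, 0, 0]], gripper=[0.2, 0.2])

```text
time_s: 5.58
eef_pos: [0.6157, -0.1159, 0.0615]
tcp_rot: [2.057, 2.372, 0.002]
force: [-0.8, 1.0, 4.1]
width: 0.42
```

Contact: the force went from -2.8 to +4.1 N at the expected height. Releasing and rising.

Request:
servo_tool(travel=[[0, 0, 0], [0, 0, 0], [0, 0, 0], [0, 0, 0], [0, 0, 0.02]], turn=[[0, 0, 0], [0, 0, 0], [0, 0, 0], [0, 0, 0], [0, 0, 0]], gripper=[0.8, 0.9, 0.9, 0.9, 0.9])

```text
time_s: 6.2
eef_pos: [0.6137, -0.1156, 0.0787]
tcp_rot: [-2.056, -2.371, 0.003]
force: [-0.1, -0.4, 0.2]
width: 0.903
```

Request:
servo_tool(travel=[[0, 0, 0.04], [0, 0, 0.05], [-0.035, -0.05, 0], [-0.04, -0.05, 0], [-0.035, -0.047, 0]], turn=[[0, 0, 0], [0, 0, 0], [0, 0, -0.1], [0, 0, -0.1], [0, 0, -0.1]], gripper=[0.9, 0.9, 1, 1, 1])

```text
time_s: 6.82
eef_pos: [0.5048, -0.2628, 0.1705]
tcp_rot: [2.392, 2.036, 0.0]
force: [0.7, -0.1, 0.3]
width: 1.004
```

Request:
servo_tool(travel=[[0, 0, 0], [0, 0, 0]], turn=[[0, 0, 0], [0, 0, 0]], gripper=[1, 1])

```text
time_s: 7.08
eef_pos: [0.506, -0.2618, 0.1704]
tcp_rot: [2.39, 2.039, 0.001]
force: [0.0, -0.3, -0.8]
width: 1.0
```

```bash
python3 - <<'E'
from st import *
im=ctrl.get_image('top');cv2.imwrite('pics/t3.png',im)
im2=ctrl.get_image('scene');cv2.imwrite('pics/s3.png',im2)
st()
a=cv2.resize(im[105:245,235:365],None,fx=3,fy=3,interpolation=2);b=cv2.resize(im2[130:270,140:270],None,fx=3,fy=3,interpolation=2)
cv2.imwrite('pics/v3.png',np.hstack([a,b]))
E
```

```text
t 7.17 pos [ 0.5066 -0.2609  0.1702] jawyaw -0.1564 z [ 0.0001  0.0002 -1.    ] F [0.8461 0.4277 0.6005] w 1.003 j6 1.2514690477467691
```

View pics/v3.png

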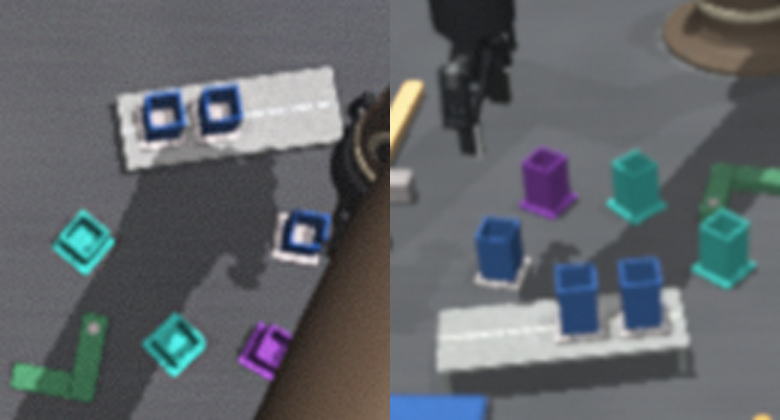

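Foot a stands at left crop (165,115) beside c at (220,110), square and on the line. Foot b is still at (300,235). Now going down on b.

Request:
servo_tool(travel=[[-0.001, -0.002, -0.05], [-0.001, -0.001, -0.05], [0, 0, -0.03], [0, 0, -0.02], [0, 0, 0]], turn=[[0, 0, -0.015], [0, 0, 0], [0, 0, 0], [0, 0, 0], [0, 0, 0]], gripper=[1, 1, 1, 1, 0.2])

```text
time_s: 7.8
eef_pos: [0.5035, -0.2629, 0.0185]
tcp_rot: [-2.4, -2.022, 0.002]
force: [-0.8, -0.2, 0.5]
width: 0.817
```

Request:
servo_tool(travel=[[0, 0, 0], [0, 0, 0], [0, 0, 0], [0, 0, 0], [0, 0, 0]], turn=[[0, 0, 0], [0, 0, 0], [0, 0, 0], [0, 0, 0], [0, 0, 0]], gripper=[0.2, 0.2, 0.2, 0.2, 0.2])

```text
time_s: 8.43
eef_pos: [0.5048, -0.2648, 0.0217]
tcp_rot: [2.403, 2.02, 0.002]
force: [-0.1, 2.0, 6.3]
width: 0.421
```

```bash
python3 - <<'E'
from st import *
st()
E
```

```text
t 8.43 pos [ 0.5048 -0.2648  0.0217] jawyaw -0.1728 z [ 0.0023 -0.0004 -1.    ] F [-0.1369  2.025   6.2773] w 0.421 j6 1.2601531254540712
```

Foot b is gripped (36 mm). Carrying it to the right of c.

Request:
servo_tool(travel=[[0, 0, 0.04], [0, 0, 0.04], [0, 0, 0.04], [0.03, 0.01, 0], [0.03, 0.01, 0]], turn=[[0, 0, 0], [0, 0, 0], [0, 0, 0.08], [0, 0, 0.08], [0, 0, 0.08]], gripper=[0.2, 0.2, 0.2, 0.2, 0.2])

```text
time_s: 9.05
eef_pos: [0.5645, -0.2448, 0.1409]
tcp_rot: [2.143, 2.296, 0.0]
force: [0.1, 0.2, -4.7]
width: 0.41
```

Request:
servo_tool(travel=[[0.03, 0.01, 0], [0.025, 0.005, 0], [0.011, 0, 0], [0, 0, 0], [0, 0, 0]], turn=[[0, 0, 0.073], [0, 0, 0], [0, 0, 0], [0, 0, 0], [0, 0, 0]], gripper=[0.2, 0.2, 0.2, 0.2, 0.2])

```text
time_s: 9.68
eef_pos: [0.6289, -0.23, 0.1401]
tcp_rot: [-2.061, -2.37, 0.001]
force: [-0.0, 0.2, -2.2]
width: 0.417
```

```bash
python3 - <<'E'
from st import *
st()
im2=ctrl.get_image('scene');cv2.imwrite('pics/s4.png',im2);crop(im2,140,150,270,265,5,'pics/s4a.png')
st()
E
```

```text
t 9.68 pos [ 0.6289 -0.23    0.1401] jawyaw 0.1393 z [-0.001   0.0001 -1.    ] F [-0.0268  0.2031 -2.2307] w 0.417 j6 1.0809991463663502
t 9.72 pos [ 0.629  -0.23    0.1404] jawyaw 0.1392 z [-0.0005 -0.     -1.    ] F [ 0.1578  0.6514 -3.6467] w 0.418 j6 1.0810172407597245
```

View pics/s4a.png

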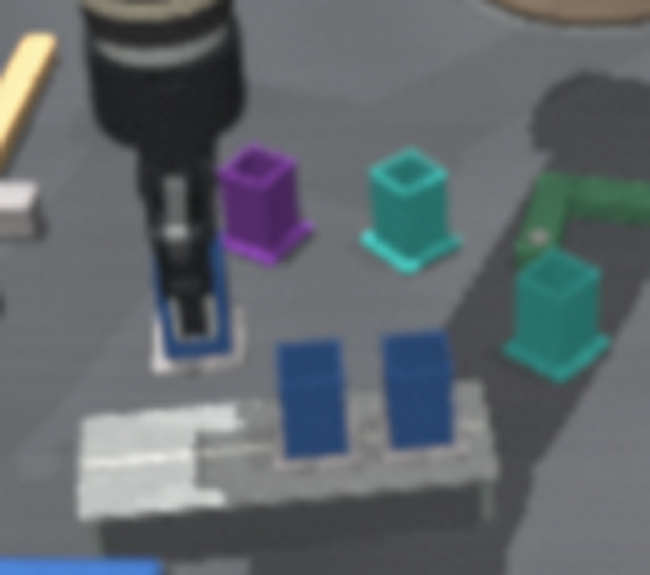

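```bash
python3 - <<'E'
from st import *
f=lambda x,y:((x+.5)/5-.5+140,(y+.5)/5-.5+150)
d=.024*np.array([np.cos(.14),np.sin(.14)])
for n,z,ps in(('b',.1404-.0217,((153,371),(240,362))),('c',.04,((276,465),(355,458))),('a',.04,((385,456),(465,448)))):
    A=[at_z('scene',f(*p),z)[:2] for p in ps];print(n,A,np.mean(A,0)-d)
E
```

```text
b [array([ 0.6496, -0.2523]), array([ 0.6424, -0.207 ])] [ 0.6222 -0.233 ]
c [array([ 0.6389, -0.1943]), array([ 0.6334, -0.1507])] [ 0.6124 -0.1759]
a [array([ 0.6318, -0.1341]), array([ 0.6255, -0.0896])] [ 0.6049 -0.1152]
```

b relative to c is (+10, -57) mm, as wanted. Lowering.

Request:
servo_tool(travel=[[0.001, 0.001, -0.03], [0, 0, -0.03], [0, 0, -0.014], [0, 0, -0.004], [0, 0, 0]], turn=[[0, 0, 0], [0, 0, 0], [0, 0, 0], [0, 0, 0], [0, 0, 0]], gripper=[0.2, 0.2, 0.2, 0.2, 0.2])

```text
time_s: 10.35
eef_pos: [0.6312, -0.2289, 0.0632]
tcp_rot: [2.06, 2.37, 0.001]
force: [0.8, 0.2, -3.3]
width: 0.416
```

Request:
servo_tool(travel=[[0, 0, -0.001], [0, 0, 0]], turn=[[0, 0, 0], [0, 0, 0]], gripper=[0.2, 0.2])

```text
time_s: 10.6
eef_pos: [0.6313, -0.2288, 0.0621]
tcp_rot: [2.06, 2.37, 0.001]
force: [0.7, -0.2, -4.1]
width: 0.417
```

Request:
servo_tool(travel=[[0, 0, -0.0015], [0, 0, 0]], turn=[[0, 0, 0], [0, 0, 0]], gripper=[0.2, 0.2])

```text
time_s: 10.85
eef_pos: [0.6314, -0.2288, 0.0617]
tcp_rot: [2.059, 2.37, 0.001]
force: [-1.9, -0.0, 4.7]
width: 0.42
```

Request:
servo_tool(travel=[[0, 0, 0], [0, 0, 0], [0, 0, 0], [0, 0, 0], [0, 0, 0.02]], turn=[[0, 0, 0], [0, 0, 0], [0, 0, 0], [0, 0, 0], [0, 0, 0]], gripper=[0.8, 0.9, 0.9, 0.9, 0.9])

```text
time_s: 11.48
eef_pos: [0.6298, -0.2282, 0.0781]
tcp_rot: [-2.058, -2.369, 0.002]
force: [0.4, 0.1, 0.8]
width: 0.903
```

Request:
servo_tool(travel=[[0, 0, 0.04], [0, 0, 0.05], [-0.03, 0.01, 0.04], [-0.04, 0.05, 0], [-0.04, 0.05, 0]], turn=[[0, 0, 0], [0, 0, 0], [0, 0, 0], [0, 0, 0], [0, 0, 0]], gripper=[0.9, 0.9, 0.9, 0.9, 0.9])

```text
time_s: 12.1
eef_pos: [0.5221, -0.1204, 0.2103]
tcp_rot: [2.061, 2.369, 0.001]
force: [0.9, 1.1, 1.2]
width: 0.896
```

Request:
servo_tool(travel=[[-0.03, 0.05, 0], [-0.02, 0.05, 0], [-0.02, 0.05, 0], [0, 0.05, 0], [0, 0.05, 0]], turn=[[0, 0, -0.04], [0, 0, -0.04], [0, 0, -0.04], [0, 0, -0.023], [0, 0, 0]], gripper=[0.9, 0.9, 0.9, 0.8, 0.7])

```text
time_s: 12.72
eef_pos: [0.4524, 0.1305, 0.2103]
tcp_rot: [2.225, 2.217, 0.002]
force: [0.6, 0.4, 0.4]
width: 0.7
```

Request:
servo_tool(travel=[[0, 0.05, 0], [0, 0, 0], [0, 0, 0]], turn=[[0, 0, 0], [0, 0, 0], [0, 0, 0]], gripper=[0.7, 0.7, 0.7])

```text
time_s: 13.1
eef_pos: [0.4527, 0.1788, 0.2097]
tcp_rot: [2.224, 2.219, -0.001]
force: [-0.5, 0.1, 0.2]
width: 0.697
```

```bash
python3 - <<'E'
from st import *
st()
im=ctrl.get_image('top');cv2.imwrite('pics/t5.png',im)
im2=ctrl.get_image('scene');cv2.imwrite('pics/s5.png',im2)
a=cv2.resize(im[105:205,265:365],None,fx=4,fy=4,interpolation=2);b=cv2.resize(im2[180:280,140:240],None,fx=4,fy=4,interpolation=2)
cv2.imwrite('pics/v5.png',np.hstack([a,b]))
E
```

```text
t 13.1 pos [0.4527 0.1788 0.2097] jawyaw -0.0023 z [-0.0003 -0.0006 -1.    ] F [-0.4618  0.0647  0.1687] w 0.697 j6 1.9495915920600788
```

View pics/v5.png

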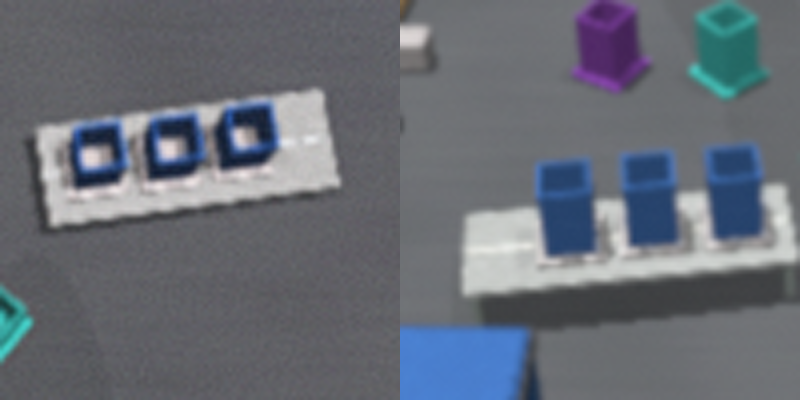

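View pics/t5.png

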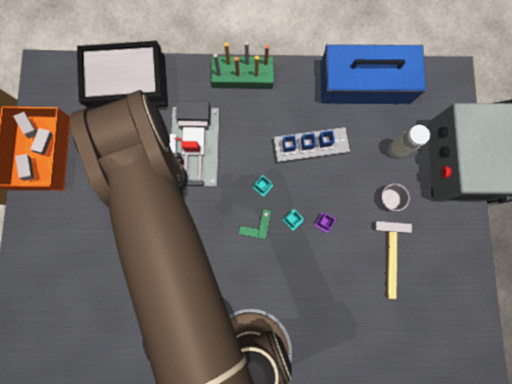

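All three feet stand upright in a row in both views (top crop centres (100,147), (176,141), (251,128), about 55 mm apart). The clamp is still shut with nothing touching the feet, so the halfway condition has been met. Next, the handle at (0.604, 0.180).

Request:
servo_tool(travel=[[0.05, 0, 0], [0.05, 0, 0], [0.05, 0.001, 0], [0.001, 0, -0.03], [0, 0, -0.03]], turn=[[0, 0, 0], [0, 0, 0], [0, 0, 0], [0, 0, 0], [0, 0, 0]], gripper=[0.7, 0.7, 0.7, 0.7, 0.7], newtons=60)

```text
time_s: 13.82
eef_pos: [0.6051, 0.1782, 0.1488]
tcp_rot: [2.228, 2.215, 0.0]
force: [-0.1, -0.5, -0.0]
width: 0.699
```

Request:
servo_tool(travel=[[0, 0, 0], [0, 0, 0]], turn=[[0, 0, 0], [0, 0, 0]], gripper=[0.7, 0.7])

```text
time_s: 14.08
eef_pos: [0.6042, 0.1792, 0.1511]
tcp_rot: [2.226, 2.216, 0.002]
force: [-0.1, -0.3, 0.3]
width: 0.699
```

```bash
python3 - <<'E'
from st import *
st()
im2=ctrl.get_image('scene');cv2.imwrite('pics/s6.png',im2);crop(im2,280,180,380,290,5,'pics/s6a.png')
E
```

```text
t 14.07 pos [0.6042 0.1792 0.1511] jawyaw -0.0043 z [ 0.0011  0.0003 -1.    ] F [-0.111  -0.3438  0.297 ] w 0.699 j6 1.8633127453211147
```

View pics/s6a.png

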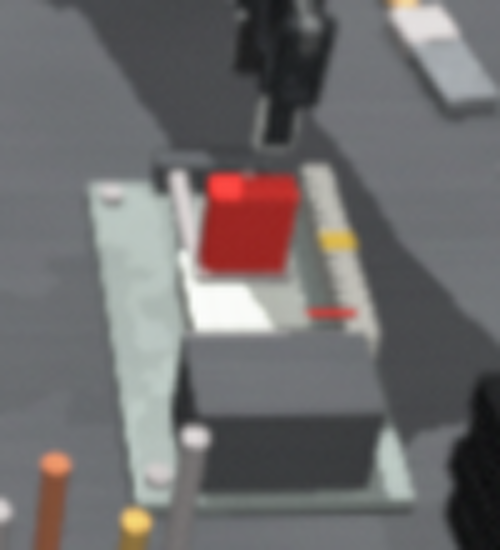

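The scene crop shows the fingers above the red handle, the pointer tip at (355,313) and the band at (340,241). Descending and gripping.

Request:
servo_tool(travel=[[0, 0.001, -0.03], [0, 0, -0.03], [0, 0, -0.03], [0, 0, 0], [0, 0, 0]], turn=[[0, 0, 0], [0, 0, 0], [0, 0, 0], [0, 0, 0], [0, 0, 0]], gripper=[0.7, 0.7, 0.7, 0.7, 0])

```text
time_s: 14.75
eef_pos: [0.6049, 0.1812, 0.062]
tcp_rot: [2.224, 2.217, 0.004]
force: [0.1, 0.6, 0.4]
width: 0.499
```

Request:
servo_tool(travel=[[0, 0, 0], [0, 0, 0], [0, 0, 0], [0, 0, 0], [0, 0, 0]], turn=[[0, 0, 0], [0, 0, 0], [0, 0, 0], [0, 0, 0], [0, 0, 0]], gripper=[0, 0, 0, 0, 0])

```text
time_s: 15.38
eef_pos: [0.605, 0.1813, 0.0619]
tcp_rot: [2.224, 2.217, 0.005]
force: [-0.4, -0.2, 7.0]
width: 0.225
```

```bash
python3 - <<'E'
from st import *
st()
im2=ctrl.get_image('scene');cv2.imwrite('pics/s7.png',im2);crop(im2,280,180,380,290,5,'pics/s7a.png')
E
```

```text
t 15.38 pos [0.605  0.1813 0.0619] jawyaw -0.0033 z [ 0.0032  0.001  -1.    ] F [-0.3845 -0.1794  7.0388] w 0.225 j6 1.865216197091062
```

View pics/s7a.png

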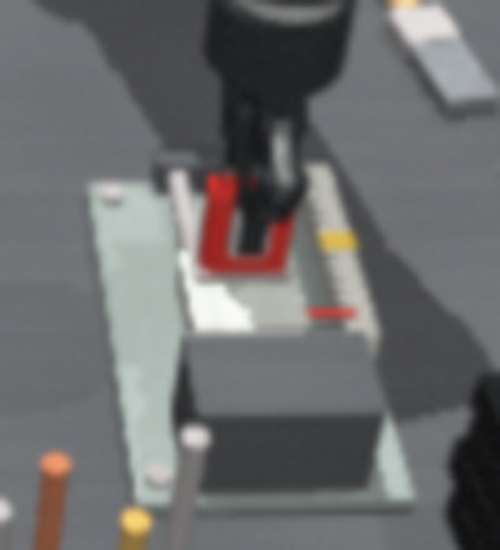

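The handle is gripped at 19 mm. Pulling 60 mm first, then measuring.

Request:
servo_tool(travel=[[-0.012, 0, 0], [-0.012, 0, 0], [-0.012, 0, 0], [-0.012, 0, 0], [-0.012, 0, 0]], turn=[[0, 0, 0], [0, 0, 0], [0, 0, 0], [0, 0, 0], [0, 0, 0]], gripper=[0, 0, 0, 0, 0])

```text
time_s: 16.05
eef_pos: [0.5478, 0.1817, 0.0619]
tcp_rot: [2.222, 2.214, 0.011]
force: [12.7, 1.4, -1.4]
width: 0.227
```

Request:
servo_tool(travel=[[0, 0, 0], [0, 0, 0], [0, 0, 0]], turn=[[0, 0, 0], [0, 0, 0], [0, 0, 0]], gripper=[0, 0, 0])

```text
time_s: 16.42
eef_pos: [0.5478, 0.1817, 0.0619]
tcp_rot: [2.222, 2.214, 0.011]
force: [11.9, 1.5, -0.0]
width: 0.226
```

```bash
python3 - <<'E'
from st import *
st()
im2=ctrl.get_image('scene');cv2.imwrite('pics/s8.png',im2)
im=ctrl.get_image('top');cv2.imwrite('pics/t8.png',im)
h=lambda i,w:cv2.resize(i[w[1]:w[3],w[0]:w[2]],(390,int(390*(w[3]-w[1])/(w[2]-w[0]))),interpolation=2)
a=h(im2,(325,195,375,255));b=h(im,(155,120,205,180));cv2.imwrite('pics/v8.png',np.hstack([a,b]))
f=lambda x,y:((x+.5)/5-.5+280,(y+.5)/5-.5+180)
print(at_z('scene',f(355,313),.037),at_z('scene',f(340,241),.037))
E
```

```text
t 16.43 pos [0.5478 0.1817 0.0619] jawyaw -0.0037 z [ 0.008   0.0016 -1.    ] F [11.8753  1.5384 -0.0443] w 0.226 j6 1.8951844935864743
[0.6387 0.2439 0.037 ] [0.5776 0.248  0.037 ]
```

View pics/v8.png

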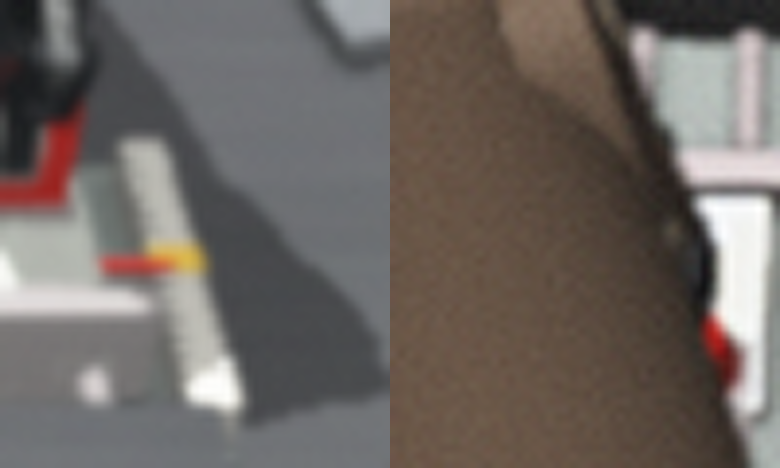

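The jaw is out 57 mm, and 11.9 N matches the spring. In the left crop the pointer at row ~266 is about 4 mm behind the band's middle at row ~257. Pulling 5 mm more.

Request:
servo_tool(travel=[[-0.003, 0, 0], [-0.002, 0, 0], [0, 0, 0], [0, 0, 0]], turn=[[0, 0, 0], [0, 0, 0], [0, 0, 0], [0, 0, 0]], gripper=[0, 0, 0, 0])

```text
time_s: 17.02
eef_pos: [0.543, 0.1817, 0.062]
tcp_rot: [2.222, 2.214, 0.011]
force: [12.6, 1.6, -1.3]
width: 0.225
```

```bash
python3 - <<'E'
from st import *
st()
im2=ctrl.get_image('scene');cv2.imwrite('pics/s9.png',im2)
h=lambda i,w,k:cv2.resize(i[w[1]:w[3],w[0]:w[2]],(k,int(k*(w[3]-w[1])/(w[2]-w[0]))),interpolation=2)
a=h(im2,(330,210,370,250),400);b=h(im2,(140,180,240,280),400);cv2.imwrite('pics/v9.png',np.hstack([a,b]))
for y in range(222,233): print(y,im2[y,336:356].tolist()[::3])
for n in('pointer','band_mid'):
    m=ctrl.mark_of('scene',n)[:2]
    print(n,[(x['position'],at_z('scene',x['position'],.037),round(x['score'],2)) for x in m])
E
```

```text
t 17.02 pos [0.543  0.1817 0.062 ] jawyaw -0.0037 z [ 0.0083  0.0017 -1.    ] F [12.6124  1.5652 -1.2717] w 0.225 j6 1.8979880671948899
222 [[138, 142, 136], [107, 111, 105], [113, 117, 117], [175, 181, 182], [142, 146, 146], [77, 74, 73], [77, 74, 73]]
223 [[144, 149, 143], [108, 112, 105], [113, 117, 117], [174, 181, 182], [152, 157, 158], [77, 74, 73], [76, 73, 72]]
224 [[152, 159, 153], [110, 114, 107], [107, 111, 111], [169, 176, 178], [159, 166, 167], [75, 74, 72], [74, 72, 70]]
225 [[161, 167, 163], [112, 115, 109], [101, 105, 107], [163, 180, 186], [160, 177, 183], [75, 76, 76], [75, 72, 70]]
226 [[165, 171, 171], [106, 109, 135], [93, 100, 134], [129, 172, 204], [126, 182, 203], [76, 85, 88], [75, 73, 71]]
227 [[165, 172, 179], [82, 85, 176], [74, 80, 177], [81, 126, 207], [88, 179, 214], [75, 98, 107], [74, 72, 70]]
228 [[174, 180, 183], [75, 78, 162], [67, 71, 160], [62, 106, 187], [78, 179, 214], [76, 112, 125], [75, 73, 71]]
229 [[181, 187, 186], [107, 110, 134], [95, 98, 127], [96, 143, 180], [108, 179, 203], [83, 114, 125], [76, 73, 73]]
230 [[194, 197, 199], [148, 150, 153], [127, 129, 133], [127, 150, 161], [156, 181, 191], [105, 116, 120], [76, 73, 72]]
231 [[211, 212, 217], [196, 197, 200], [162, 162, 166], [132, 138, 142], [174, 184, 185], [120, 123, 124], [75, 74, 72]]
232 [[216, 217, 220], [213, 215, 219], [196, 197, 202], [146, 150, 151], [179, 186, 187], [137, 141, 142], [76, 74, 73]]
pointer [([343.4, 229.9], array([0.5866, 0.2335, 0.037 ]), 0.83)]
band_mid [([201.7, 229.4], array([ 0.581, -0.18 ,  0.037]), 0.57), ([344.7, 231.6], array([0.594 , 0.2359, 0.037 ]), 0.46)]
```

View pics/v9.png

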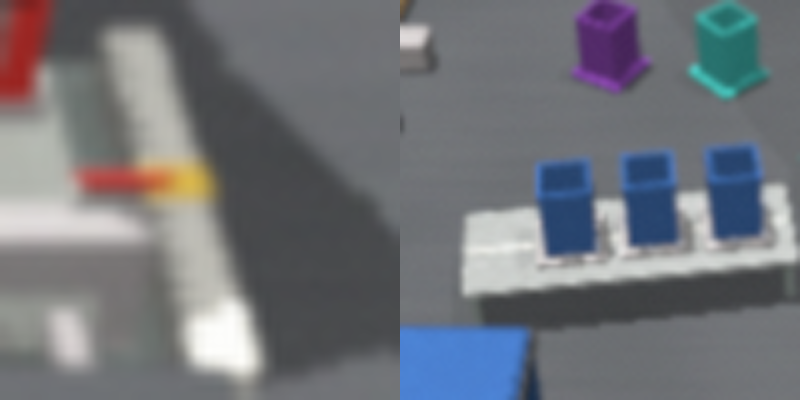

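The pointer (row ~180) lies across the middle of the yellow band (rows 160–202), and the feet are unchanged. The top view's shut distance (64.5 mm) and the slanted view of the raised pointer both suggest it is 1–2 mm short, so I'll add 1.5 mm.

Request:
servo_tool(travel=[[-0.0015, 0, 0], [0, 0, 0], [0, 0, 0], [0, 0, 0]], turn=[[0, 0, 0], [0, 0, 0], [0, 0, 0], [0, 0, 0]], gripper=[0, 0, 0, 0])

```text
time_s: 17.68
eef_pos: [0.5416, 0.1817, 0.062]
tcp_rot: [2.222, 2.214, 0.011]
force: [11.6, 0.9, -1.5]
width: 0.229
```

```bash
python3 - <<'E'
from st import *
st()
im2=ctrl.get_image('scene');cv2.imwrite('pics/s10.png',im2)
h=lambda i,w,k:cv2.resize(i[w[1]:w[3],w[0]:w[2]],(k,int(k*(w[3]-w[1])/(w[2]-w[0]))),interpolation=2)
cv2.imwrite('pics/v10.png',h(im2,(330,210,370,250),400))
st()
E
```

```text
t 17.68 pos [0.5416 0.1817 0.062 ] jawyaw -0.0038 z [ 0.0084  0.0017 -1.    ] F [11.5551  0.9098 -1.46  ] w 0.229 j6 1.898849960454259
t 17.73 pos [0.5416 0.1817 0.062 ] jawyaw -0.0038 z [ 0.0084  0.0017 -1.    ] F [12.2379  2.4329 -0.7116] w 0.226 j6 1.8988408034111564
```

View pics/v10.png

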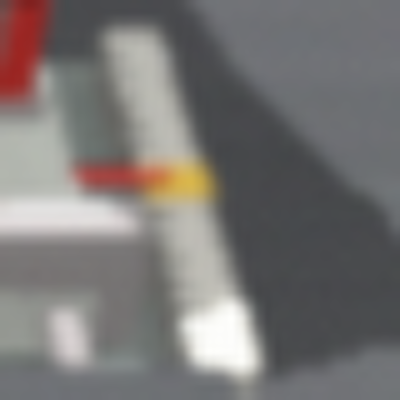

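The pointer is inside the band (row ~177, band 160–202), the arm is still, and the grip holds at about 12 N of pull. Handing in.

```bash
python3 - <<'E'
from workcell import ctrl
print(ctrl.hand_in())
E
```

```text
the job is handed in; nothing more can be done
None
```

I put both loose blue feet on the shelf, one on each side of the foot already there. Then I pulled the clamp handle until the pointer was in the yellow band and handed the job in at about 17.7 s, still holding it. The hand-in gave no verdict.

- **Row:** in both cameras all three feet stood upright and square, about 55–58 mm apart. The middle foot is about 3 mm in front of the line through its neighbours. The row looked unchanged in the scene camera when I last viewed it, just before the final 1.5 mm of pull.
- **Clamp:** the jaw is out about 63 mm. In the last scene picture the pointer is well inside the band, about 1–2 mm from its middle. The arm was still, with about 12 N of spring pull and 60 N of grip set.
- **Other objects:** I touched nothing else on purpose, but I did not re-measure the bystanders at the end. In the last overall top picture, taken before the pull, those in view were in their places. The arm hid the wrench and brush.

**Checks that disagreed:**
- The scene camera read x about 5 mm lower than the top camera and the tool, so I placed the feet by their position relative to each other.
- The two cameras gave the pointer-to-band distance as 61 mm and 64.5 mm; I pulled to a value in between.
- The point-finding network's marks for the pointer and band were off in the last views. I relied on enlarged crops instead.

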